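# Clear the jug off the ultrasonic cleaner and hold its lid open

### The job

The steel filling jug has been left standing on the lid of the ultrasonic cleaner: lift it off and set it down gently, upright, wholly on the round cork mat beside the cleaner. Then raise the cleaner's lid to about 60 degrees from shut and keep holding it there, still, so that I can use both hands in the tank; the lid drops shut by itself, so finish with the gripper still holding it. Do not tip the jug, and leave the other things on the bench where they are.

Things in the scene. Friction and masses are not known exactly. Their poses are not given: they have to be found in the camera images.
- cleaner: Bench-top ultrasonic cleaner, a grey box fixed to the bench, 170 mm deep (its x), 220 mm wide (its y), 120 mm high without the lid; black control panel on its front (its -x side, towards the robot). Origin: centre of its underside; z up. The lid covers its whole top; the closed lid's flat top is at z = 0.126. The tank under it, 180 x 130 mm, is empty.
- lid (a joint): Lid angle in rad: 0 shut, grows as the front edge rises, 1.05 = 60 degrees, stop at 1.75. A flat steel sheet 170 x 220 x 6 mm, about 0.4 kg, on a free hinge along the cleaner's rear rim (+x); it falls shut from below 80 degrees. About 3 N upwards at the handle raises it.
- lid_hinge (a point): Point on the hinge axis, mid-width, 85 mm behind the cleaner's origin (its +x) and 120 mm up; the hinge axis runs along the cleaner's y. This frame turns with the lid: when shut its axes are the cleaner's.
- lid_handle (a point): Grasp point of the lid's black bridge handle, near the front edge: 60 mm long (cleaner's y), 16 mm thick (x), top 40 mm above the lid, opening 40 x 30 mm under the bar. The point is mid-length, 27 mm above the lid; shut: 148 mm in front of and 33 mm above the hinge; it turns with the lid. Its two end faces are flat: pinched end to end (60 mm), it pivots between the fingers as the lid turns.
- jug: Stainless steel jug, loose, about 0.3 kg, empty, 110 mm high, foot 72 mm and rim 82 mm across, open on top. Origin: centre of its underside; z up; the handle stands out on its +x side, a pouring lip on its -x side. At the start it stands upright on the cleaner's closed lid, behind the lid handle, its handle pointing left, right or to the front.
- jug_handle (a point): Grasp point on the jug's strap handle: 68 mm from the jug's axis along its +x, 80 mm above its foot. The strap is 14 mm wide (the jug's y), flat-sided; it stands out to 78 mm from the axis and runs from 36 to 100 mm above the foot; level top bar 8 mm thick, upright part 9 mm thick, clear gap to the jug about 30 mm.
- mat: Round cork mat, 140 mm across, 5 mm thick, fixed on the bench to the left or to the right of the cleaner. Origin: centre of its underside; its top is at z = 0.005.
- crucible: Bystander: small white ceramic dish 52 mm across, 20 mm high, loose on the white perforated soldering board (140 x 90 x 13 mm, fixed) that lies on the other side of the cleaner from the mat. Origin: centre of its underside.
- bench_block: Bystander: square steel block on a rubber foot, 70 x 70 x 30 mm, on the bench in front of the cleaner. Origin: centre of its underside.
- hammer: Bystander: hammer 240 mm long, lying on the bench in front of the cleaner to the right. Origin: under it, z up.
- basket: Bystander: the cleaner's steel basket, 150 x 105 x 45 mm with a bow handle up to 78 mm, standing on the bench at the right. Origin: centre of its underside.
- file_pot: Bystander: wooden pot 76 mm across and 90 mm high holding files, 165 mm high in all, at the back left. Origin: centre of its underside.
- glue: Bystander: white glue bottle, 54 mm across, 130 mm high, at the back right. Origin: centre of its underside.
- dish: Bystander: white dish 120 mm across, 28 mm high, with a brush in it, at the left. Origin: centre of its underside.
Not all that is in view belongs to the job. What is shaped like the jug but turquoise is not meant.

How it is judged (in metres and radians):
On the way:
1. the jug stands on the cork mat, let go, with the lid still shut (horizontal distance between jug and mat below 0.036 m and height (world z) of jug between 0.002 and 0.009 m and angle between jug's own z axis and vertical below 0.08 rad and linear speed of jug below 0.03 m/s and contact force between jug and the arm below 0.05 N and contact force between jug and the fingers below 0.05 N and contact force between jug and mat above 0.5 N and value of joint lid below 0.1 rad), for 0.3 s.
At the end, for the whole second after the job is handed in: The lid is held still by the gripper's fingers (more than 0.3 N on it, nothing else propping it) at 60 degrees within 8.5 degrees, through the last second; the jug stands free and upright (within 4.5 degrees) on the cork mat, at rest, its centre within 36 mm of the mat's centre (horizontal distance between jug and mat below 0.036 m and height (world z) of jug between 0.002 and 0.009 m and angle between jug's own z axis and vertical below 0.08 rad and linear speed of jug below 0.03 m/s and contact force between jug and the arm below 0.05 N and contact force between jug and the fingers below 0.05 N and contact force between jug and mat above 0.5 N and value of joint lid between 0.897 and 1.197 rad and velocity of joint lid between -0.05 and 0.05 rad/s and contact force between the fingers and lid above 0.3 N and contact force between jug and lid below 0.05 N); the arm keeps its last pose, push and grip.
It fails at once if the jug is tipped by more than 35 degrees (angle between jug's own z axis and vertical above 0.6 rad).
It fails at once if the jug is banged down on the mat (more than 60 N) (contact force between jug and mat above 60 N).
It fails at once if the jug is let fall (moves faster than 0.5 m/s with no finger touching it) (contact force between jug and the fingers below 0.02 N and linear speed of jug above 0.5 m/s).
It fails at once if the lid is lifted with the jug still standing on it (value of joint lid above 0.1 rad and contact force between jug and lid above 0.1 N).
It fails at once if another thing on the bench is shifted by more than 30 mm (distance of any of crucible, bench_block, hammer, basket, file_pot, glue, dish from where it was at the start of the episode above 0.03 m).
It also fails if it takes over 64 s, if anything falls off the work surface, if the arm or the gripper's body presses on something with over 40 N, if the wrist force passes 120 N, or if a joint passes its speed limit or range.

### The arm

A 6-joint arm with a two-finger parallel gripper is mounted at the origin on the work surface. World frame = base frame: x ahead of the robot, y to its left, z up, the work surface at z = 0. Lengths are in mm, angles in degrees, forces in N, time in s.
With the tool pointing down it reaches from about 350 to 850 mm from the base axis. Payload 8.1 kg.
Tool frame: the origin (TCP) lies at the very end of the fingers, on their centre line; the grasp point (between the pads) lies 19 mm behind it (r.grip_point_offset is the distance from the TCP to the grasp point, in mm); z points along the fingers, y is the line along which they close (so a half turn about z gives the same grasp; the last joint's range is limited). The gripper opens to 85 mm and grips with 20 to 120 N. Pads are 22 mm wide; open, the fingers measure 114 mm over their backs; the gripper's body (76 mm by 85 mm) begins 54 mm behind the grasp point. The pads swing forward as they close: fully open they stand 13 mm farther back than shut.
Start: joints at [65.638, 7.471, 85.268, -0, 87.261, -4.893], TCP at [199.958, 565.705, 231.292] pointing down, gripper open.
Joint ranges: [-169.43, 169.43], [-51.17, 129.36], [1.28, 143.12], [-76.62, 256.62], [0, 156.53], [-152.29, 152.29]. Speed limits (degrees/s): [136.94, 136.94, 159.86, 180, 180, 180].

### API

Orientations are given as [roll, pitch, yaw] about the fixed x, y, z axes, in that order (R = Rz(yaw) Ry(pitch) Rx(roll)).
In Python, from bench import status, eyes, r gives the robot as it stands.
- The arm moves only by the shell command python3 -m handwheel 'ROWS' [FORCE]. ROWS is a JSON object whose one key "series" holds a list that holds one entry, the list of rows, each a list of 7 numbers: the shift along the tool's x, y, z in cm, then the turn, a rotation vector about the tool's x, y, z in rad, then the opening, from 0 (shut) to 1 (fully open). In form: {"series": [[[tx, ty, tz, rx, ry, rz, claw], ...]]}. A call has 1 to 12 rows; each row is the pose to reach, as a shift and turn from the pose commanded when the call began, along the tool's axes at that moment; what a row does not reach only later rows make up. A row lasts 1/8 s, in which the tool goes at most 62.5 mm and 10.7 degrees, less where a joint would pass 70% of its speed; a pose out of reach is approached as far as the arm can. A call with a gripper value outside its range is refused whole. The fingers move at their own pace and stop on an object; FORCE is the grip in N (left out, the last holds). Time passes only in rows, so rows that repeat a pose let the fingers close. It gives the time, the measured TCP pose, the force, the opening and the grip force at its end, in the units of the state.
- status.sense(): the state, without advancing time (a new reading comes with each control period).
- eyes.snapshot(name): name is "scene" or "top" or "wrist"; returns a dict with "img" (400x640x3 uint8, red, green, blue), "mtx" (3x3 intrinsics, pixels), "k1" (the pictures are not rectified: a ray, as slopes to the right and down, at radius r is drawn at 1 + k1 r^2 times it, then the intrinsics apply), "R" (3x3) and "t" (3): a world point X has camera coordinates R X + t. Camera axes: x right, y down, z forward; pixel columns grow to the right and rows downward; lengths in mm; the calibration is good to about 2 mm. A picture is of the moment at which its call begins. There is no depth.
- r.hand_in(): hands the job in; it is judged then, once.
The state is a dict: "time": time; "joint_pos": joint angles; "qd": joint speeds; "joint_efforts": joint torques, N m; "tool_pos": TCP position; "tcp_rot": TCP orientation; "ft_force": force on the tool from outside, world axes, zero at the start; "wrist_torque": the same for the moment, N m; "finger_gap": finger opening in mm; "grip_force": force on a finger pad.
Only numpy, scipy, OpenCV 4.12 (cv2) and the standard library are available. Lean on these libraries where they do the work, as an engineer would, in place of code of your own. Each camera call takes 0.05 s, during which the arm holds its last target. There are 200 camera calls.

## Working session

There is one attempt and no reset: what is moved stays moved. The work goes in short steps, Python scripts to look and compute and a shell command to move; the robot and the scene stay as the last step left them, time stands still between calls to the robot, and variables do not carry over. Pictures are saved under pics/ and viewed, at most 12 in all, crops included, and the job is handed in when it is done.

```bash
ls; mkdir -p pics; python3 - <<'E'
from bench import status, eyes, r
import cv2
print(status.sense())
for n in("scene","top"):
    s=eyes.snapshot(n); cv2.imwrite(f"pics/{n}0.png",s["img"][:,:,::-1]); print(n,s["mtx"],s["k1"],s["R"],s["t"])
E
```

```text
pics
{'time': 0.0, 'joint_pos': array([ 6.56377578e+01,  7.51503795e+00,  8.53312768e+01,  5.34771479e-04,
        8.72622336e+01, -4.89177344e+00]), 'qd': array([ 0.07561823, -0.00651267, -0.01555233, -0.08209205,  0.05052385,
       -0.02604186]), 'joint_efforts': array([ 1.49348639e-04, -5.69411445e+01, -5.00545621e+01, -2.68826761e-04,
        1.48049660e-02,  3.95388469e-07]), 'tool_pos': array([199.72020298, 565.18129368, 230.22603211]), 'tcp_rot': array([-1.79891893e+02, -9.78850102e-03,  1.60529496e+02]), 'ft_force': array([-0.59472827,  0.10291512,  0.67283826]), 'wrist_torque': array([ 0.04889688, -0.02776653, -0.0076515 ]), 'grip_force': 0.0, 'finger_gap': 85.37853879184905}
scene [[408.24180874   0.         317.36740181]
 [  0.         408.24180874 193.87014128]
 [  0.           0.           1.        ]] -0.06778713420462648 [[-0.53446222  0.84502933  0.01659998]
 [ 0.54565741  0.35998195 -0.75675028]
 [-0.64545187 -0.39539653 -0.65349328]] [ 311.89736224 -173.19236302 1858.28260603]
top [[482.94066911   0.         314.01320367]
 [  0.         482.94066911 203.11508586]
 [  0.           0.           1.        ]] -0.08510584605010836 [[ 0.01099375 -0.9998502  -0.01336859]
 [-0.99120267 -0.00913325 -0.13203728]
 [ 0.1318954   0.01470256 -0.9911546 ]] [ -16.00307258  545.44785103 1400.07605825]
```

View pics/scene0.png

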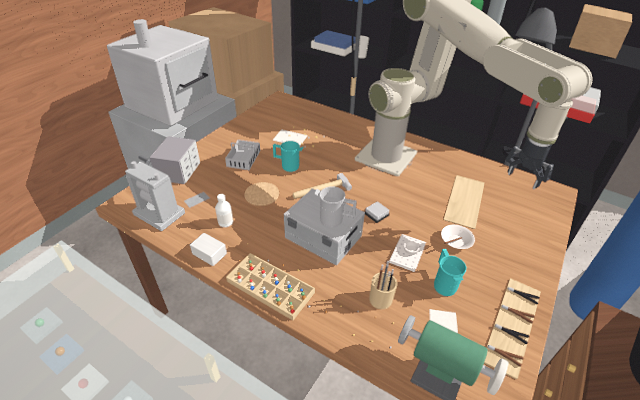

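View pics/top0.png

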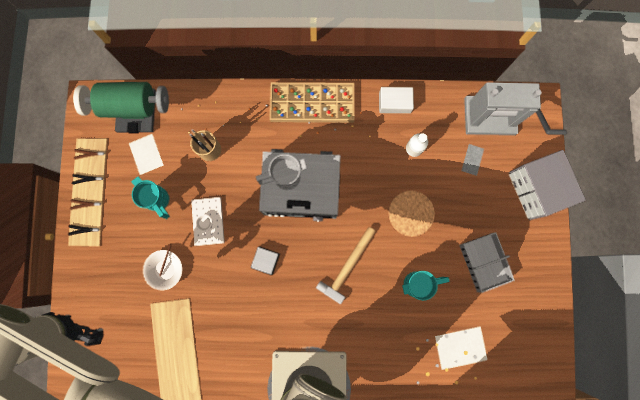

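The steel jug is at top (284,170) and scene (332,205), standing on the cleaner with its handle to the left (262,183). The turquoise ones at top (148,195) and (422,285) are decoys. The mat is at top (412,213). Next I'll confirm with one enlarged crop and measure.

```bash
cat > h.py <<'E'
from bench import status, eyes, r
import cv2, numpy as np
from scipy.spatial.transform import Rotation as Ro
def ray(s,uv):
    p=cv2.undistortPoints(np.array([[uv]],float),s["mtx"],np.array([s["k1"],0,0,0.]))[0,0]
    R,t=np.array(s["R"]),np.array(s["t"]); return -R.T@t, R.T@np.array([p[0],p[1],1])
def onz(s,uv,z):
    c,d=ray(s,uv); return c+d*(z-c[2])/d[2]
def proj(s,X):
    return cv2.projectPoints(np.array(X,float).reshape(-1,1,3),cv2.Rodrigues(np.array(s["R"]))[0],np.array(s["t"]),s["mtx"],np.array([s["k1"],0,0,0.]))[0][:,0]
def tri(s1,a,s2,b):
    A=[];B=[]
    for s,u in((s1,a),(s2,b)):
        c,d=ray(s,u); d/=np.linalg.norm(d); P=np.eye(3)-np.outer(d,d); A.append(P);B.append(P@c)
    return np.linalg.solve(sum(A),sum(B))
def togo(p,Rt):  # target TCP pos mm, target Rotation -> cm shift, rotvec in tool axes (from measured)
    q=status.sense(); R0=Ro.from_euler('xyz',q["tcp_rot"],degrees=True)
    return np.round(R0.inv().apply(np.array(p)-q["tool_pos"])/10,2), np.round((R0.inv()*Rt).as_rotvec(),3)
E
python3 - <<'E'
from h import *
t=eyes.snapshot("top"); s=eyes.snapshot("scene")
a=cv2.resize(t["img"][140:230,245:355],None,fx=6,fy=6,interpolation=cv2.INTER_CUBIC)[:,:400*2]
b=cv2.resize(s["img"][175:270,275:375],None,fx=6,fy=6,interpolation=cv2.INTER_CUBIC)
cv2.imwrite("pics/topc.png",a[:,:,::-1]); cv2.imwrite("pics/scc.png",b[:,:,::-1])
# mat: cork colour near (412,213)
hsv=cv2.cvtColor(t["img"],cv2.COLOR_RGB2HSV)
print(hsv[213,395:430:6],hsv[213,440:450:5])
E
```

```text
[[ 14 141 141]
 [ 14 140 159]
 [ 14 137 153]
 [ 14 138 131]
 [ 14 143 155]
 [ 14 139 154]] [[ 11 158 110]
 [ 11 156 108]]
```

View pics/topc.png

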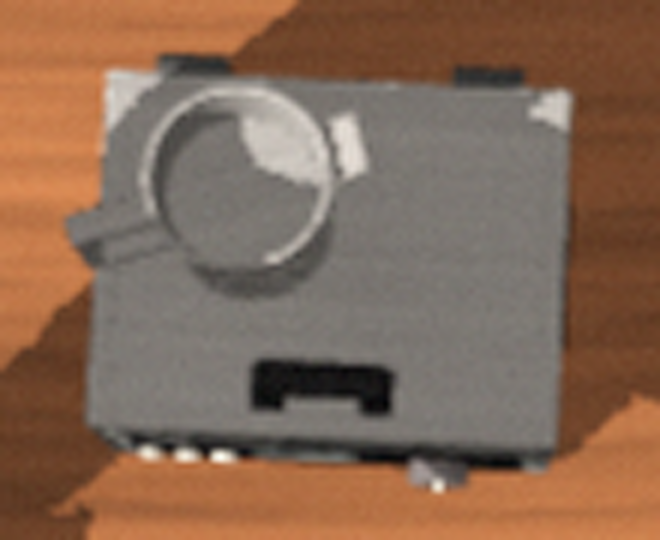

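View pics/scc.png

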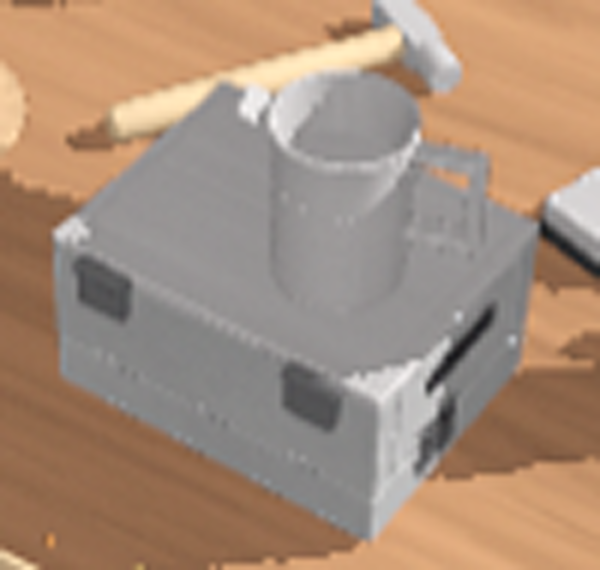

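The enlarged crop shows the steel jug: its rim centre is at top px (284.7,169.2) and its strap handle end at (259,180), pointing left and a little to the front. The lid handle is at about (298.5,203). The turquoise jugs are ruled out by colour and by not standing on the cleaner.

```bash
python3 - <<'E'
from h import *
t=eyes.snapshot("top"); s=eyes.snapshot("scene")
m=lambda x,y:((x+.5)/6-.5+245,(y+.5)/6-.5+140)
n=lambda x,y:((x+.5)/6-.5+275,(y+.5)/6-.5+175)
C=[onz(t,m(*c),126) for c in((107,72),(572,90),(556,455),(90,425))]
print("lid corners BL BR FR FL\n",np.round(C,1))
c=np.mean(C,0); d=C[0]-C[1]+C[3]-C[2]; e=C[0]-C[3]+C[1]-C[2]
print("lid c",c,np.degrees(np.arctan2(-d[0],d[1])),np.degrees(np.arctan2(e[1],e[0])),np.linalg.norm(d)/2,np.linalg.norm(e)/2)
print("scene corners",[np.round(onz(s,n(*c),126),1) for c in((374,400),(58,232),(225,85),(535,228))])
print("lidhandle top bar", onz(t,m(252,364),166),onz(t,m(392,370),166), onz(t,m(252,408),126+0),onz(t,m(390,412),126))
j=onz(t,m(238,176),236); h=onz(t,m(83,240),224)
print("rim top",j,"rim scene",onz(s,n(345,118),236))
print("handle end",h,h-j,np.degrees(np.arctan2(*(h-j)[1::-1])),np.linalg.norm((h-j)[:2]))
print("handle scene end",onz(s,n(485,158),226), "root",onz(s,n(418,150),226))
hsv=cv2.cvtColor(t["img"],cv2.COLOR_RGB2HSV)
for im,k,z0 in((t,(412,213),5),(s,(262,194),5)):
    hs=cv2.cvtColor(im["img"],cv2.COLOR_RGB2HSV); M=cv2.inRange(hs,(13,90,100),(18,150,255)); 
    M=cv2.morphologyEx(M,cv2.MORPH_OPEN,np.ones((3,3))); x=cv2.connectedComponentsWithStats(M)
    l=x[1][k[1],k[0]]; print("mat",x[2][l],x[3][l],onz(im,x[3][l],5))
    if l:
        cn=max(cv2.findContours((x[1]==l).astype(np.uint8),0,2)[0],key=len); P=np.array([onz(im,p[0].astype(float),5)[:2] for p in cn],np.float32)
        print(cv2.minEnclosingCircle(P))
E
```

```text
lid corners BL BR FR FL
 [[679.7 136.1 126. ]
 [672.6 -83.5 126. ]
 [499.8 -76.7 126. ]
 [511.7 139.7 126. ]]
lid c [590.92753142  28.90855309 126.        ] -2.497368329768095 -1.7387449363284881 218.19520673217463 170.48286919458903
scene corners [array([679.4, 131.1, 126. ]), array([666.5, -82.4, 126. ]), array([506.8, -73.7, 126. ]), array([515.6, 141.3, 126. ])]
lidhandle top bar [535.43086532  61.9328021  166.        ] [533.27597369  -1.28271023 166.        ] [520.35475067  64.44406648 126.        ] [5.19087745e+02 3.44463600e-01 1.26000000e+02]
rim top [607.42834372  64.4528539  236.        ] rim scene [604.82486475  63.77330587 236.        ]
handle end [581.08848213 132.26972459 224.        ] [-26.33986159  67.81687068 -12.        ] 111.22601510039652 72.75243128566026
handle scene end [581.77393606 135.83891682 226.        ] root [595.61411441 103.3642265  226.        ]
mat [ 388  191   47   46 1654] [411.0592503 213.4280532] [ 520.87963905 -304.67128768    5.        ]
((521.5460205078125, -304.99560546875), 70.51459503173828)
mat [ 235  169  107   39 2051] [282.98927353 185.40614334] [ 433.59052566 -262.35081449    5.        ]
((365.72210693359375, -284.22406005859375), 231.09515380859375)
```

```bash
python3 - <<'E'
from h import *
print(r.grip_point_offset)
print(togo([581,127.5,290],Ro.from_euler('xyz',[180,0,111.5],degrees=True)))
E
```

```text
18.700000000000003
(array([-50.53, -28.6 ,  -5.89]), array([-0.001,  0.   ,  0.856]))
```

```bash
python3 -m handwheel '{"series":[[[-2,-1,-4,0,0,0,1],[-6,-3,-6,0,0,0.1,1],[-11,-6,-6,0,0,0.2,1],[-16,-9,-6,0,0,0.3,1],[-21,-12,-6,0,0,0.4,1],[-26,-15,-6,0,0,0.5,1],[-31,-18,-6,0,0,0.6,1],[-36,-20.5,-6,0,0,0.7,1],[-41,-23,-6,0,0,0.8,1],[-46,-26,-6,0,0,0.856,1],[-50.5,-28.6,-5.9,0,0,0.856,1],[-50.5,-28.6,-5.9,0,0,0.856,1]]]}' 60
python3 - <<'E'
from h import *
w=eyes.snapshot("wrist"); cv2.imwrite("pics/w1.png",w["img"][:,:,::-1])
print(togo([581,127.5,290],Ro.from_euler('xyz',[180,0,111.5],degrees=True)),status.sense()["tool_pos"])
a=np.radians(111.5);u=np.array([np.cos(a),np.sin(a),0]);J=np.array([606,64,126])
print(proj(w,[J+[0,0,110],J+78*u+[0,0,100],J+62*u+[0,0,100],J+68*u+[0,0,80]]))
E
```

```text
time: 1.8
tool_pos: [582.3, 124.4, 289.4]
tcp_rot: [-179.9, 0.0, 111.2]
ft_force: [-0.0, 0.7, -1.0]
finger_gap: 85.5
grip_force: 0.0
(array([ 0.13,  0.02, -0.04]), array([-0.001, -0.   , -0.003])) [581.30090857 126.19922569 289.62417252]
[[320.60997731 291.89696876]
 [320.10859509 194.92781038]
 [320.22482682 214.80049178]
 [320.26293246 199.78472306]]
```

View pics/w1.png

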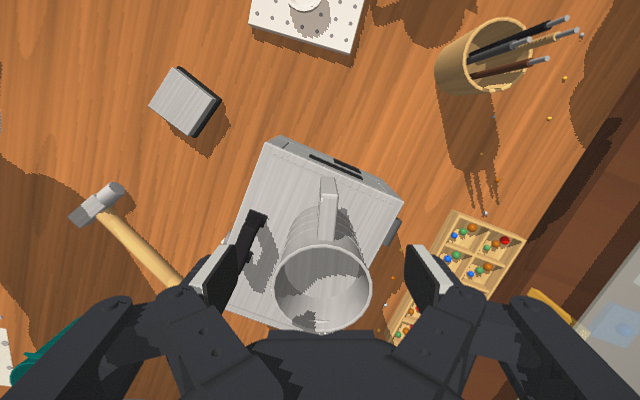

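The rim lies where predicted, centred at (322.5,290). The strap's end is at (329,181), about 9 px right of prediction, so I'll recompute the heading.

```bash
python3 - <<'E'
from h import *
w=eyes.snapshot("wrist")
j=onz(w,(322.5,290),236); e=onz(w,(329,180),226); k=onz(w,(327.5,210),226)
for p in(e,k): print(p,np.degrees(np.arctan2(*(p-j)[1::-1])),np.linalg.norm((p-j)[:2]))
d=e-j; a=np.arctan2(d[1],d[0]); g=j+68*np.array([np.cos(a),np.sin(a),0])
print(j,g,np.degrees(a)); 
for z in(287,188): print(togo([g[0],g[1],z],Ro.from_euler('xyz',[180,0,np.degrees(a)],degrees=True)))
E
```

```text
[578.41501238 151.57728556 226.        ] 108.21423023508109 88.03552559158425
[586.12535511 129.16231031 226.        ] 107.93124859365189 64.33442132623132
[605.93235129  67.95282845 236.        ] [584.67753361 132.54565101 236.        ] 108.21423023508109
(array([0.34, 0.56, 0.29]), array([-0.001, -0.001,  0.056]))
(array([ 0.33,  0.57, 10.19]), array([-0.001, -0.001,  0.056]))
```

```bash
python3 -m handwheel '{"series":[[[0.2,0.57,0.3,0,0,0.056,1],[0.2,0.57,3,0,0,0.056,1],[0.2,0.57,6,0,0,0.056,1],[0.2,0.57,8.5,0,0,0.056,1],[0.2,0.57,10.1,0,0,0.056,1],[0.2,0.57,10.1,0,0,0.056,1],[0.2,0.57,10.1,0,0,0.056,0.4],[0.2,0.57,10.1,0,0,0.056,0.25],[0.2,0.57,10.1,0,0,0.056,0.2],[0.2,0.57,10.1,0,0,0.056,0.15],[0.2,0.57,10.1,0,0,0.056,0.1],[0.2,0.57,10.1,0,0,0.056,0]]]}' 80
python3 -m handwheel '{"series":[[[0,0,0,0,0,0,0],[0,0,0,0,0,0,0],[0,0,0,0,0,0,0],[0,0,0,0,0,0,0]]]}' 100
```

```text
time: 3.4
tool_pos: [585.5, 131.6, 189.8]
tcp_rot: [180.0, 0.0, 108.3]
ft_force: [-2.6, -0.1, 4.2]
finger_gap: 13.0
grip_force: 77.6
time: 3.9
tool_pos: [585.5, 131.7, 189.8]
tcp_rot: [180.0, 0.0, 108.3]
ft_force: [-2.3, -0.7, 5.0]
finger_gap: 12.7
grip_force: 97.1
```

Gripped. Lifting 80 mm gently and looking.

```bash
python3 -m handwheel '{"series":[[[0,0,-0.3,0,0,0,0],[0,0,-0.8,0,0,0,0],[0,0,-1.5,0,0,0,0],[0,0,-2.5,0,0,0,0],[0,0,-3.5,0,0,0,0],[0,0,-4.5,0,0,0,0],[0,0,-5.5,0,0,0,0],[0,0,-6.5,0,0,0,0],[0,0,-7.3,0,0,0,0],[0,0,-7.8,0,0,0,0],[0,0,-8,0,0,0,0],[0,0,-8,0,0,0,0]]]}' 110
python3 - <<'E'
from h import *
w=eyes.snapshot("wrist");s=eyes.snapshot("scene")
a=cv2.resize(s["img"][110:240,270:400],None,fx=3.0,fy=3.0); b=w["img"][:390,120:520]
cv2.imwrite("pics/l1.png",np.hstack([a,b])[:,:,::-1])
q=status.sense(); j=np.radians(108.2); u=np.array([np.cos(j),np.sin(j),0])
p=np.array([521,-305,0])+ (q["tool_pos"]-[606,66.5,0])
print(togo(p,Ro.from_euler('xyz',[180,0,108.3],degrees=True)))
E
```

```text
time: 5.4
tool_pos: [585.3, 131.7, 269.1]
tcp_rot: [-180.0, -0.0, 108.3]
ft_force: [0.1, -0.4, -2.5]
finger_gap: 12.5
grip_force: 106.9
(array([-3.261e+01, -1.972e+01,  1.000e-02]), array([-0.001, -0.   , -0.   ]))
```

View pics/l1.png

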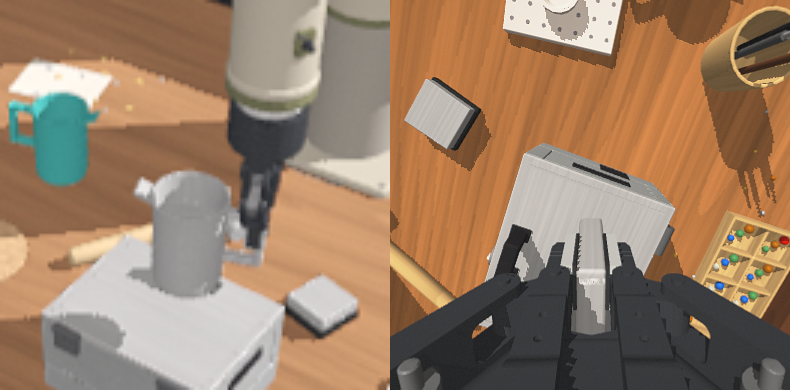

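The jug is lifted clear and looks upright. Now moving it over the mat.

```bash
python3 -m handwheel '{"series":[[[-1,-0.6,0,0,0,0,0],[-3,-1.8,0,0,0,0,0],[-6.5,-3.9,0,0,0,0,0],[-10.5,-6.4,0,0,0,0,0],[-14.5,-8.8,0,0,0,0,0],[-18.5,-11.2,0,0,0,0,0],[-22.5,-13.6,0,0,0,0,0],[-26.5,-16,0,0,0,0,0],[-29.5,-17.8,0,0,0,0,0],[-31.5,-19.1,0,0,0,0,0],[-32.3,-19.6,0,0,0,0,0],[-32.6,-19.7,0,0,0,0,0]]]}' 110
python3 -m handwheel '{"series":[[[0,0,1,0,0,0,0],[0,0,2.5,0,0,0,0],[0,0,4.5,0,0,0,0],[0,0,7,0,0,0,0],[0,0,9.5,0,0,0,0],[0,0,11.5,0,0,0,0],[0,0,13,0,0,0,0],[0,0,14,0,0,0,0],[0,0,14.5,0,0,0,0],[0,0,14.5,0,0,0,0]]]}'
python3 - <<'E'
from h import *
q=status.sense();print(q["tool_pos"],q["ft_force"])
t=eyes.snapshot("top");s=eyes.snapshot("scene");w=eyes.snapshot("wrist")
T=lambda im,y,x:cv2.resize(im["img"][y:y+100,x:x+100],(400,400),interpolation=cv2.INTER_CUBIC)
cv2.imwrite("pics/p1.png",np.hstack([T(t,165,360),T(s,130,220)])[:,:,::-1])
E
```

```text
time: 7.0
tool_pos: [500.2, -239.9, 269.2]
tcp_rot: [-180.0, -0.0, 108.2]
ft_force: [-0.1, -0.2, -3.2]
finger_gap: 12.6
grip_force: 107.2
time: 8.25
tool_pos: [500.7, -239.7, 124.5]
tcp_rot: [180.0, 0.0, 108.3]
ft_force: [-0.6, -0.3, -2.7]
finger_gap: 12.6
grip_force: 107.1
[ 500.6534075  -239.7437036   124.47776128] [-0.63140488 -0.26267424 -2.74902637]
```

View pics/p1.png

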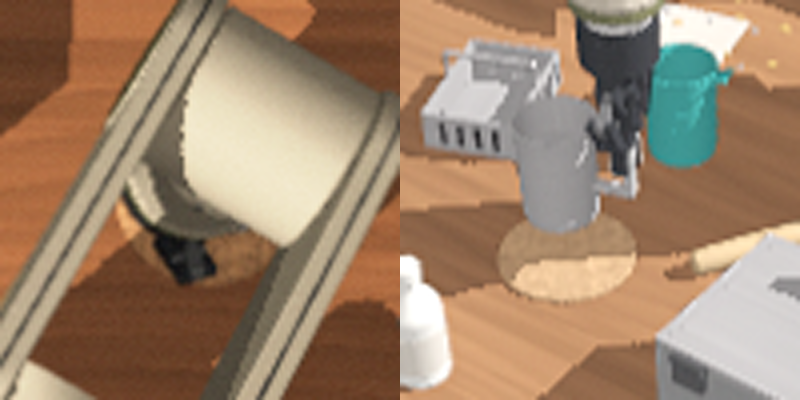

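```bash
python3 - <<'E'
from h import *
s=eyes.snapshot("scene"); f=lambda P:np.round((proj(s,P)-[220,130]+.5)*4-.5+[400,0],0)
J=np.array([521.5,-305.,60.5]); a=np.linspace(0,2*np.pi,72)
for z,rr in((0,36),(110,41)):
    e=f([J+[rr*np.cos(x),rr*np.sin(x),z] for x in a]); print(z,e.min(0),e.max(0))
E
python3 -m handwheel '{"series":[[[0,0,1,0,0,0,0],[0,0,2.2,0,0,0,0],[0,0,3.5,0,0,0,0],[0,0,4.5,0,0,0,0],[0,0,5,0,0,0,0],[0,0,5.2,0,0,0,0],[0,0,5.3,0,0,0,0],[0,0,5.4,0,0,0,0],[0,0,5.4,0,0,0,0]]]}'
```

```text
0 [527. 189.] [600. 236.]
110 [511.  96.] [599. 148.]
time: 9.57
tool_pos: [500.7, -239.7, 70.5]
tcp_rot: [180.0, 0.0, 108.3]
ft_force: [0.1, 0.4, -2.8]
finger_gap: 12.7
grip_force: 107.2
```

```bash
python3 -m handwheel '{"series":[[[0,0,0.05,0,0,0,0],[0,0,0.1,0,0,0,0],[0,0,0.15,0,0,0,0],[0,0,0.2,0,0,0,0],[0,0,0.2,0,0,0,0]]]}'
python3 -m handwheel '{"series":[[[0,0,0.05,0,0,0,0],[0,0,0.1,0,0,0,0],[0,0,0.1,0,0,0,0],[0,0,0.1,0,0,0,0]]]}'
```

```text
time: 10.2
tool_pos: [500.6, -239.6, 69.0]
tcp_rot: [180.0, 0.0, 108.3]
ft_force: [-4.1, 3.2, 5.7]
finger_gap: 12.5
grip_force: 108.3
time: 10.7
tool_pos: [500.7, -239.5, 68.8]
tcp_rot: [180.0, 0.0, 108.3]
ft_force: [-7.3, 6.5, 13.8]
finger_gap: 12.6
grip_force: 109.5
```

In contact with the mat. I'll release in stages and back straight up.

```bash
python3 -m handwheel '{"series":[[[0,0,-0.05,0,0,0,0],[0,0,-0.05,0,0,0,0.2],[0,0,-0.05,0,0,0,0.25],[0,0,-0.05,0,0,0,0.35],[0,0,-0.05,0,0,0,0.45],[0,0,-0.05,0,0,0,0.45]]]}' 30
python3 - <<'E'
from h import *
q=status.sense();print(q["ft_force"])
w=eyes.snapshot("wrist");s=eyes.snapshot("scene")
b=cv2.resize(s["img"][130:230,220:320],(400,400),interpolation=cv2.INTER_CUBIC)
cv2.imwrite("pics/p2.png",np.hstack([b,w["img"][:,120:520]])[:,:,::-1])
f=lambda P:np.round((proj(s,P)-[220,130]+.5)*4-.5,0)
J=np.array([521.5,-305.,5]); a=np.linspace(0,2*np.pi,72)
for z,rr in((0,36),(110,41)):
    e=f([J+[rr*np.cos(x),rr*np.sin(x),z] for x in a]); print(z,e.min(0),e.max(0))
E
```

```text
time: 11.45
tool_pos: [500.5, -239.7, 67.7]
tcp_rot: [-180.0, 0.0, 108.3]
ft_force: [0.5, 0.6, 0.2]
finger_gap: 38.6
grip_force: 0.0
[0.45253662 0.59913876 0.18123103]
0 [132. 232.] [204. 279.]
110 [116. 142.] [202. 195.]
```

View pics/p2.png

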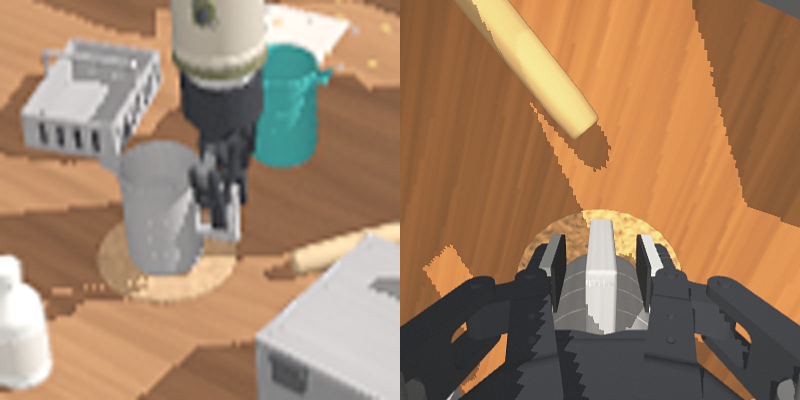

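The jug stands on the mat, let go, with its foot spanning (125–203, 275) in the scene crop, as predicted. Retracting up.

```bash
python3 -m handwheel '{"series":[[[0,0,-0.5,0,0,0,0.45],[0,0,-1.5,0,0,0,0.45],[0,0,-3.5,0,0,0,0.45],[0,0,-6,0,0,0,0.45],[0,0,-9,0,0,0,0.45],[0,0,-13,0,0,0,0.6],[0,0,-17,0,0,0,1],[0,0,-19,0,0,0,1],[0,0,-19,0,0,0,1]]]}'
python3 - <<'E'
from h import *
print(togo([529,31,250],Ro.from_euler('xyz',[180,0,177.8],degrees=True)))
print(status.sense()["joint_pos"])
E
```

```text
time: 12.68
tool_pos: [501.4, -240.2, 260.1]
tcp_rot: [179.9, 0.2, 108.3]
ft_force: [-0.8, -0.6, -0.2]
finger_gap: 85.4
grip_force: 0.0
(array([24.89, 11.12,  0.96]), array([ 0.   ,  0.004, -1.213]))
[-3.08772968e+01 -1.85239911e-01  9.02607970e+01 -1.49805904e-03
  8.96938271e+01 -4.91557503e+01]
```

```bash
python3 -m handwheel '{"series":[[[2,0.9,0,0,0,-0.1,1],[4.5,2,0,0,0,-0.22,1],[7,3.1,0,0,0,-0.35,1],[10,4.4,0,0,0,-0.48,1],[13,5.8,0,0,0,-0.61,1],[16,7.1,0,0,0,-0.74,1],[19,8.5,0,0,0,-0.87,1],[21.5,9.6,0,0,0,-1,1],[23.5,10.5,0.5,0,0,-1.12,1],[24.9,11.1,1,0,0,-1.213,1],[24.9,11.1,1,0,0,-1.213,1],[24.9,11.1,1,0,0,-1.213,1]]]}' 60
python3 - <<'E'
from h import *
w=eyes.snapshot("wrist"); cv2.imwrite("pics/w2.png",w["img"][:,:,::-1])
print(togo([529,31,250],Ro.from_euler('xyz',[180,0,177.8],degrees=True)))
y=np.radians(-2.2);c,s=np.cos(y),np.sin(y);R=np.array([[c,-s,0],[s,c,0],[0,0,1]])
H=np.array([592,29,0])
print(proj(w,[H+R@[-63+dx,dy,166] for dx in(-8,8) for dy in(-30,30)]), proj(w,[H+R@[-85,110*k,126] for k in(-1,1)]))
E
```

```text
time: 14.18
tool_pos: [527.3, 31.1, 246.7]
tcp_rot: [-180.0, -0.1, 177.7]
ft_force: [-0.2, -0.6, 0.9]
finger_gap: 85.1
grip_force: 0.0
(array([-0.15,  0.01, -0.28]), array([-0.   , -0.001, -0.003]))
[[283.7293485  196.57104735]
 [356.68799141 196.38688536]
 [284.4804053  214.89213569]
 [356.06152638 214.71900611]] [[203.74211943 170.68799501]
 [436.90776691 170.06431833]]
```

View pics/w2.png

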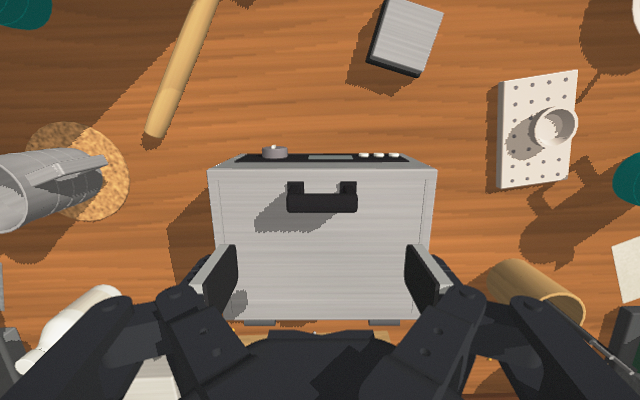

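Handle bar is at wrist cols 287–357, rows 193–212, centre about 1.5 mm to +y of prediction. It fits between the fingers, so I'll descend and close. The jug stands on the mat at left.

```bash
python3 -m handwheel '{"series":[[[0,0.15,3,0,0,0,1],[0,0.15,6,0,0,0,1],[0,0.15,9,0,0,0,1],[0,0.15,10.8,0,0,0,1],[0,0.15,11.6,0,0,0,1],[0,0.15,11.6,0,0,0,1],[0,0.15,11.6,0,0,0,0.8],[0,0.15,11.6,0,0,0,0.75],[0,0.15,11.6,0,0,0,0.7],[0,0.15,11.6,0,0,0,0.6],[0,0.15,11.6,0,0,0,0.5],[0,0.15,11.6,0,0,0,0.5]]]}' 60
python3 - <<'E'
from h import *
q=status.sense(); print(q["tool_pos"],q["ft_force"],q["finger_gap"],q["grip_force"])
# arc in tool axes (tool x=-cleaner x, tool z=-z), cm; rotation kept fixed
o=18.7-6
p0=np.array([-148,33])
for d in range(0,61,5):
    a=np.radians(d);c,s=np.cos(a),np.sin(a)
    p=np.array([-148*c+33*s,148*s+33*c])-p0
    print(d,np.round([-p[0]/10,-p[1]/10],2))
E
```

```text
time: 15.72
tool_pos: [528.6, 31.9, 133.5]
tcp_rot: [-179.9, 0.1, 177.8]
ft_force: [-3.0, -5.6, 7.5]
finger_gap: 59.2
grip_force: 63.8
[528.59427515  31.93337215 133.48417308] [-2.95394274 -5.55093276  7.47841321] 59.193224866611565 63.83683830499649
0 [-0. -0.]
5 [-0.34 -1.28]
10 [-0.8  -2.52]
15 [-1.36 -3.72]
20 [-2.02 -4.86]
25 [-2.78 -5.95]
30 [-3.63 -6.96]
35 [-4.57 -7.89]
40 [-5.58 -8.74]
45 [-6.67 -9.5 ]
50 [ -7.81 -10.16]
55 [ -9.01 -10.72]
60 [-10.26 -11.17]
```

Gripped end to end (59 mm). Raising along the arc in 2.5° steps, first to 30°.

```bash
python3 -m handwheel '{"series":[[[-0.16,0,-0.64,0,0,0,0.5],[-0.34,0,-1.28,0,0,0,0.5],[-0.56,0,-1.9,0,0,0,0.5],[-0.8,0,-2.52,0,0,0,0.5],[-1.07,0,-3.13,0,0,0,0.5],[-1.36,0,-3.72,0,0,0,0.5],[-1.68,0,-4.3,0,0,0,0.5],[-2.02,0,-4.86,0,0,0,0.5],[-2.39,0,-5.41,0,0,0,0.5],[-2.78,0,-5.95,0,0,0,0.5],[-3.19,0,-6.46,0,0,0,0.5],[-3.63,0,-6.96,0,0,0,0.5]]]}' 60
```

```text
time: 17.23
tool_pos: [563.2, 30.6, 199.5]
tcp_rot: [-179.9, -0.2, 177.7]
ft_force: [4.3, -5.6, -11.5]
finger_gap: 58.9
grip_force: 66.9
```

```bash
python3 -m handwheel '{"series":[[[-0.46,0,-0.47,0,0,0,0.5],[-0.94,0,-0.93,0,0,0,0.5],[-1.44,0,-1.37,0,0,0,0.5],[-1.95,0,-1.78,0,0,0,0.5],[-2.49,0,-2.17,0,0,0,0.5],[-3.04,0,-2.54,0,0,0,0.5],[-3.6,0,-2.88,0,0,0,0.5],[-4.18,0,-3.2,0,0,0,0.5],[-4.77,0,-3.49,0,0,0,0.5],[-5.38,0,-3.76,0,0,0,0.5],[-6,0,-4,0,0,0,0.5],[-6.63,0,-4.21,0,0,0,0.5]]]}' 60
python3 -m handwheel '{"series":[[[0,0,0,0,0,0,0.5],[0,0,0,0,0,0,0.5],[0,0,0,0,0,0,0.5],[0,0,0,0,0,0,0.5]]]}'
python3 - <<'E'
from h import *
s=eyes.snapshot("scene")
im=cv2.resize(s["img"][130:270,220:400],(720,560),interpolation=cv2.INTER_CUBIC)
y=np.radians(-2.2);c,k=np.cos(y),np.sin(y);R=np.array([[c,-k,0],[k,c,0],[0,0,1]])
cv2.imwrite("pics/f1.png",im[:,:,::-1])
H=np.array([592,29,0])+R@[85,0,120]
for d in(50,60,70):
    a=np.radians(d); P=[H+R@[-170*np.cos(a)+6*np.sin(a),w,170*np.sin(a)+6*np.cos(a)] for w in(-110,110)]
    print(d,np.round((proj(s,P)-[220,130])*4).tolist())
E
```

```text
time: 18.73
tool_pos: [628.8, 28.0, 241.4]
tcp_rot: [-179.9, -0.3, 177.7]
ft_force: [-3.8, -4.5, -5.5]
finger_gap: 58.8
grip_force: 66.3
time: 19.23
tool_pos: [628.7, 28.0, 241.4]
tcp_rot: [-179.9, -0.3, 177.7]
ft_force: [-2.1, -5.2, -7.7]
finger_gap: 59.0
grip_force: 68.2
50 [[323.0, 154.0], [552.0, 255.0]]
60 [[305.0, 153.0], [537.0, 256.0]]
70 [[284.0, 159.0], [520.0, 264.0]]
```

View pics/f1.png

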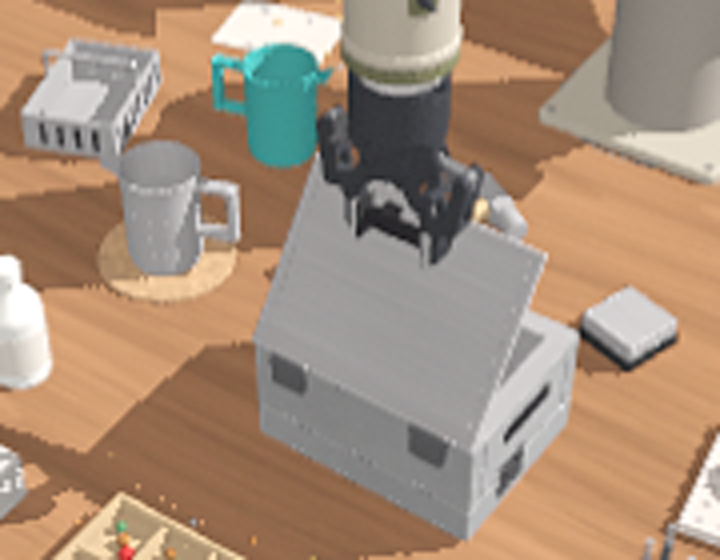

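The picture shows the jug standing upright on the mat and the lid held. The lid's free corners at (316,155) and (547,255) give about 54–57°, so I'll nudge up ~4°.

```bash
python3 -m handwheel '{"series":[[[-0.25,0,-0.1,0,0,0,0.5],[-0.5,0,-0.2,0,0,0,0.5],[-0.75,0,-0.3,0,0,0,0.5],[-1,0,-0.37,0,0,0,0.5],[-1,0,-0.37,0,0,0,0.5],[-1,0,-0.37,0,0,0,0.5],[-1,0,-0.37,0,0,0,0.5],[-1,0,-0.37,0,0,0,0.5]]]}' 60
python3 - <<'E'
from h import *
s=eyes.snapshot("scene")
im=cv2.resize(s["img"][180:210,340:370],(600,600),interpolation=cv2.INTER_CUBIC)
cv2.imwrite("pics/f2.png",im[:,:,::-1])
y=np.radians(-2.2);c,k=np.cos(y),np.sin(y);R=np.array([[c,-k,0],[k,c,0],[0,0,1]])
H=np.array([592,29,0])+R@[85,0,120]
for d in(52,56,60,64,68):
    a=np.radians(d); print(d,np.round((proj(s,H+R@[-170*np.cos(a)+6*np.sin(a),110,170*np.sin(a)+6*np.cos(a)])-[340,180]+.5)*20).tolist())
E
```

```text
time: 20.27
tool_pos: [638.5, 27.6, 244.4]
tcp_rot: [-179.9, -0.3, 177.7]
ft_force: [-2.4, -5.6, -10.2]
finger_gap: 58.6
grip_force: 67.3
52 [[357.0, 282.0]]
56 [[328.0, 284.0]]
60 [[296.0, 290.0]]
64 [[263.0, 302.0]]
68 [[227.0, 318.0]]
```

View pics/f2.png

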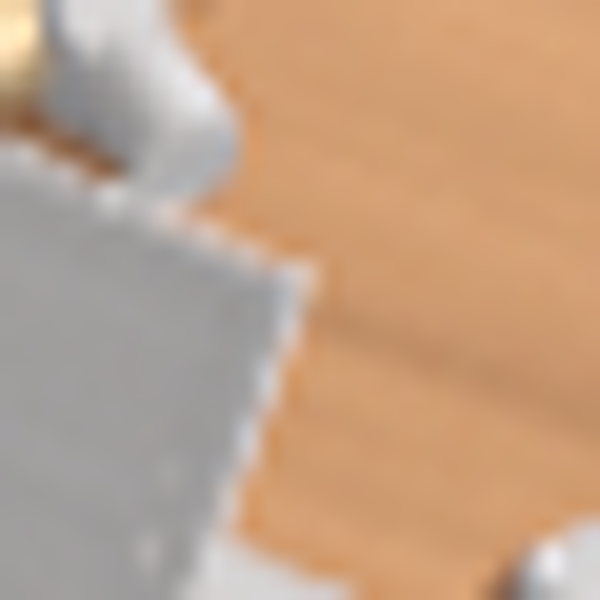

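The lid's corner is at (310,268) in the crop, about 58°; the tool's travel says about 62°. Both are well inside the limits and the hold is steady, so I'm handing in.

```bash
python3 -c "
from bench import r
print(r.hand_in())"
```

```text
the job is handed in; nothing more can be done
None
```

The job is handed in: the jug stands upright on the cork mat, and the gripper is holding the lid still at about 60° (58–62° measured). No verdict was returned.

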